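# Close the dough sheeter's rollers with its removable crank

### The job

Take the crank out of its tray, fit it on the square spindle on top of the dough sheeter until it is fully home, and wind it clockwise (seen from above) until the rollers are closed and you feel the stop. Do not force it: push and wind gently, and ease off as soon as the stop is felt. Then lift the crank off and set it gently back in the tray, standing on its hub as you found it, leaving the other things on the table alone.

Things in the scene. Friction and masses are not known exactly. Their poses are not given: they have to be found in the camera images.
- sheeter: White hand dough sheeter, fixed to the table. Base plate 200 x 360 mm, gear housing 100 x 100 mm and 105 mm high, two 42 mm steel rollers beside it (end cheek at y = 277 mm), feed plates before and behind them; only the spindle stands above 115 mm. Origin on the table under the spindle's axis; z up, +y along the rollers, away from the housing.
- collar (a point): Centre of the flat top of the round collar (44 mm across, 10 mm high) on the gear housing, 115 mm above the table, on the spindle's upright axis; its axes are the sheeter's. The crank's hub sits on it when fully home. The socket has about 0.13 rad of play on the square to either side; it binds while a torque is held on it, so it comes off freely only with the crank turned back to the middle of its play.
- spindle_tip (a point): Centre of the spindle's top, 24 mm over the collar. Its axes do NOT tell the square's angle, which can be anything: see it, or press lightly and turn until the crank drops on. Steel square of 16 mm, 18 mm straight, then tapering to 9 mm over the last 6 mm. Turns stiffly (about 0.25 N m) and stays where left. Clockwise from above it has a stop: no more than 30 N there at the knob.
- upper_roller (a joint): How far the upper roller is wound down, in m: 1 mm per rad of spindle, 0 at its widest (gap 4.4 mm), 0.0044 at the stop, rollers closed. Starts at 0 to 0.0016, so the stop is 2.8 to 4.4 rad (0.45 to 0.7 turn) of clockwise winding away. The reading is too coarse (about 0.7 mm): feel for the stop. It is hard, so the force climbs quickly there.
- crank: Removable crank, about 350 g, standing on its hub in the tray. Origin: centre of the hub's underside; z up, +x along the arm to the knob. Hub: steel block 34 x 34 mm, 50 mm high, sides parallel to x and y, holdable from above by its +y and -y faces. Socket below: square 18 x 18 mm, 30 mm deep, parallel to the hub's sides. It goes on the spindle in any of four quarter turns.
- knob_middle (a point): Middle of the crank's black knob, at x = 90 mm and z = 71 mm in the crank's frame. Knob: upright cylinder 26 mm across, from 50 to 92 mm above the hub's underside, spins freely on the arm. The arm is a flat bar 16 mm wide, 38 to 46 mm above the underside.
- tray: Shallow aluminium tray, fixed to the table, 250 x 140 mm outside, rim 14 mm high, walls and floor 3 mm. Origin: centre of its underside; x along its length, z up. The crank's hub stands in it at about x = -50 mm, its arm along +x.
- mould_a: Brown paper baking mould, 110 mm across, 45 mm high. Bystander. Origin: centre of the underside.
- mould_b: Brown paper baking mould, the same. Bystander.
- brush: Pastry brush 210 mm long, lying flat along its x axis. Bystander.
- jar: Jar with steel lid, 70 mm across, 110 mm high. Bystander. Origin: centre of the underside.
- cutter: Steel ring cutter 70 mm across, 35 mm high. Bystander. Origin: centre of the underside.
- scraper: Dough scraper with white grip, 120 x 110 mm, 20 mm high. Bystander. Origin: under its middle.
Mind the look-alikes: they are no part of the job. What is shaped like the crank but purple or yellow is not meant.

How it is judged:
On the way, in this order (a step that is already met when the one before it is completed fails the run):
1. the crank is fully home on the spindle, its hub's underside on the collar (horizontal distance between crank and collar below 0.003 m and z of crank in the frame of collar below 0.003 m and angle between crank's own z axis and vertical below 0.06 rad), for 0.2 s.
2. with the crank home on the spindle, the rollers are wound closed to the stop (within 0.3 mm) (horizontal distance between crank and collar below 0.003 m and z of crank in the frame of collar below 0.003 m and value of joint upper_roller above 0.0041 m), for 0.2 s.
At the end, for the whole second after the job is handed in: The rollers are still closed (upper roller wound down more than 4.1 mm of 4.4 mm) and the crank stands still and upright (within 0.1 rad) on its hub on the tray's floor (underside within 4 mm of it), the hub inside the rim (value of joint upper_roller above 0.0041 m and x of crank in the frame of tray between -0.11 and 0.11 m and y of crank in the frame of tray between -0.06 and 0.06 m and z of crank in the frame of tray below 0.007 m and angle between crank's own z axis and vertical below 0.1 rad and linear speed of crank below 0.02 m/s); the robot touches nothing.
It fails at once if the crank is forced on the sheeter: wound against the stop with more than about 35 N at the knob, or jammed (the contact forces in the socket adding up to more than 600 N) (contact force between crank and sheeter above 600 N).
It fails at once if the crank is dropped or pushed into the tray with more than 60 N (contact force between crank and tray above 60 N).
It fails at once if a bystander (mould, brush, jar, cutter or scraper) is moved by more than 30 mm (distance of any of mould_a, mould_b, brush, jar, cutter, scraper from where it was at the start of the episode above 0.03 m).
It also fails if it takes over 72 s, if anything falls off the work surface, if the arm or the gripper's body presses on something with over 40 N, if the wrist force passes 120 N, or if a joint passes its speed limit or range.

### The arm

A 6-joint arm with a two-finger parallel gripper is mounted at the origin on the work surface. World frame = base frame: x ahead of the robot, y to its left, z up, the work surface at z = 0. Lengths are in m, angles in rad, forces in N, time in s.
With the tool pointing down it reaches from about 0.35 to 0.725 m from the base axis. Payload 6 kg.
Tool frame: the origin (TCP) lies between the finger pads; the fingertips stand 25 mm ahead of it and the grasp point (between the pads) lies 6 mm ahead of it; z points along the fingers, y is the line along which they close (so a half turn about z gives the same grasp; the last joint's range is limited). The gripper opens to 85 mm and grips with 20 to 120 N. Pads are 22 mm wide; open, the fingers measure 114 mm over their backs; the gripper's body (76 mm by 85 mm) begins 54 mm behind the grasp point. The pads swing forward as they close: fully open they stand 13 mm farther back than shut.
Start: joints at [1.675, 0.04, 0.085, 0, -1.615, -0.334], TCP at [0.137, 0.584, 0.256] pointing down, gripper open.
Joint ranges: [-2.56, 2.56], [-1.29, 2.01], [-1.08, 1.49], [-3.29, 1.98], [-2.81, -0.18], [-2.99, 2.99]. Speed limits (rad/s): [2.57, 2.57, 3.01, 3.14, 3.14, 3.14].

### API

Orientations are given as a unit quaternion [x, y, z, w].
In Python, from plant import * gives the robot as it stands. The module is installed in compiled form; this text tells all that it offers.
- The arm moves only by the shell command python3 -m pendant 'ROWS' [FORCE]. ROWS is JSON, a list of rows, each an object of numbers: "tx", "ty", "tz": the shift along the tool's x, y, z in cm; "rx", "ry", "rz": the turn, a rotation vector about the tool's x, y, z in rad; "fingers": the finger opening in cm, from 0 to 8.54. In form: [{"tx": .., "ty": .., "tz": .., "rx": .., "ry": .., "rz": .., "fingers": ..}, ...]. A call has 1 to 12 rows; each row is the pose to reach, as a shift and turn from the pose commanded when the call began, along the tool's axes at that moment; what a row does not reach only later rows make up. A row lasts 1/10 s, in which the tool goes at most 50 mm and 8.59 degrees, less where a joint would pass 70% of its speed; a pose out of reach is approached as far as the arm can. A call with a gripper value outside its range is refused whole. The fingers move at their own pace and stop on an object; FORCE is the grip in N (left out, the last holds). Time passes only in rows, so rows that repeat a pose let the fingers close. It gives the time, the measured TCP pose, the force, the opening and the grip force at its end, in the units of the state.
- get_state(): the state, without advancing time (a new reading comes with each control period).
- get_image(name): name is "scene" or "top" or "wrist"; returns a dict with "color" (400x640x3 uint8, red, green, blue), "fx", "fy", "cx", "cy" (pixels), "eye" and "orientation" of the camera in the world. Camera axes: x right, y down, z forward; pixel columns grow to the right and rows downward; lengths in m; the calibration is good to about 2 mm. A picture is of the moment at which its call begins. There is no depth.
- finish_job(): hands the job in; it is judged then, once.
The state is a dict: "time_s": time; "joints": joint angles; "joint_vel": joint speeds; "joint_efforts": joint torques, N m; "ee_pos": TCP position; "tool_rot": TCP orientation; "wrist_force": force on the tool from outside, world axes, zero at the start; "torque": the same for the moment, N m; "width": finger opening in m; "grip_force": force on a finger pad.
Only numpy, scipy, OpenCV 4.12 (cv2) and the standard library are available. Lean on these libraries where they do the work, as an engineer would, in place of code of your own. Each camera call takes 0.05 s, during which the arm holds its last target. There are 200 camera calls.

## Working session

There is one attempt and no reset: what is moved stays moved. The work goes in short steps, Python scripts to look and compute and a shell command to move; the robot and the scene stay as the last step left them, time stands still between calls to the robot, and variables do not carry over. Pictures are saved under pics/ and viewed, at most 10 in all, crops included, and the job is handed in when it is done.

```bash
mkdir -p pics; cat > h.py <<'E'
from plant import *
import numpy as np, cv2
from scipy.spatial.transform import Rotation as R
def ray(im,u,v):
    d=R.from_quat(im["orientation"]).apply([(u-im["cx"])/im["fx"],(v-im["cy"])/im["fy"],1]); return np.array(im["eye"]),d
def onplane(im,u,v,z):
    e,d=ray(im,u,v); return e+d*(z-e[2])/d[2]
def tri(i1,p1,i2,p2):
    e1,d1=ray(i1,*p1); e2,d2=ray(i2,*p2); A=np.stack([d1,-d2],1)
    s=np.linalg.lstsq(A,e2-e1,rcond=None)[0]; a=e1+s[0]*d1; b=e2+s[1]*d2
    return (a+b)/2, np.linalg.norm(a-b)
def proj(im,P):
    c=R.from_quat(im["orientation"]).inv().apply(np.array(P)-im["eye"]); return im["cx"]+im["fx"]*c[...,0]/c[...,2], im["cy"]+im["fy"]*c[...,1]/c[...,2]
E
python3 - <<'E'
from h import *
import pickle
d={n:get_image(n) for n in("top","scene","wrist")}
pickle.dump(d,open("d0.pkl","wb"))
for n in d:
    print(n,d[n]["eye"],d[n]["orientation"],d[n]["fx"])
    cv2.imwrite(f"pics/{n}.png",d[n]["color"][...,::-1])
print(get_state())
E
```

```text
top [ 0.36261449 -0.09775408  1.65655955] [ 0.71455052 -0.6971012   0.03915776 -0.04397894] 513.4561295666442
scene [ 1.09384835 -0.25309644  1.10508302] [ 0.76185671  0.59586269 -0.1563374  -0.20020147] 432.7154500830258
wrist [0.2020142  0.56907659 0.37274274] [-0.61570115  0.7764664   0.1046289  -0.08405242] 317.02081961029813
{'time_s': 0.15, 'joints': array([ 1.67466640e+00,  4.07002371e-02,  8.40680689e-02, -3.40430393e-04,
       -1.61549996e+00, -3.33708530e-01]), 'joint_vel': array([ 0.00190718, -0.00238698,  0.00415967,  0.00205878, -0.00050914,
       -0.00051182]), 'joint_efforts': array([-2.82482579e-03, -3.68616736e+01,  3.47690284e+01,  6.93618089e+00,
       -4.40798962e-03, -7.94478296e-06]), 'ee_pos': array([0.13657198, 0.58403411, 0.25550783]), 'tool_rot': array([ 9.93404673e-01, -1.14658979e-01, -2.10296146e-05,  6.88888797e-04]), 'wrist_force': array([-0.60304391, -0.65878214, -0.29329047]), 'torque': array([-0.00085385, -0.04297641,  0.02119362]), 'grip_force': 0.0, 'width': 0.0850385869320499}
```

View pics/top.png

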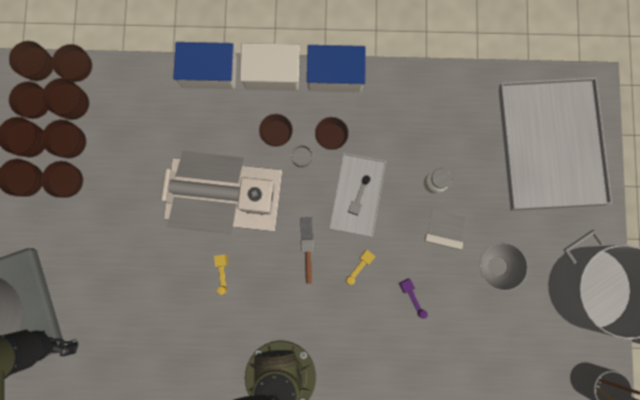

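View pics/scene.png

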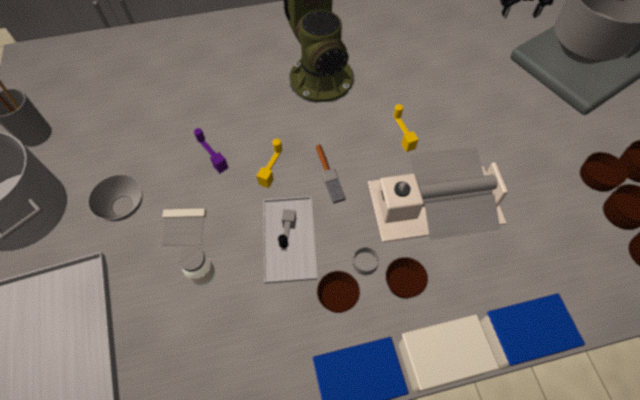

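The top view shows four crank-shaped things:
- steel with a black knob, in the tray: hub (355,208), knob (366,180)
- yellow at (222,275)
- yellow at (360,268)
- purple at (414,300)

The one in the tray is meant, because it is steel and black and stands in the aluminium tray. The scene view shows it at hub (288,215), knob (283,241), with the spindle at (402,188). I'll confirm this in one enlarged crop.

```bash
python3 - <<'E'
from h import *
import pickle
d=pickle.load(open("d0.pkl","rb"))
def c(n,u,v,w=50,h=37): return cv2.resize(d[n]["color"][v-h:v+h,u-w:u+w,::-1],(400,296),interpolation=cv2.INTER_CUBIC)
cv2.imwrite("pics/c.png",np.vstack([np.hstack([c("top",358,196),c("top",256,194)]),np.hstack([c("scene",287,228),c("scene",402,190)])]))
t=d["top"]
for nm,uv,z in(("hub",(355,208),.05),("knob",(366,180),.09),("spindle",(255,194),.139)): print(nm,onplane(t,*uv,z))
s=d["scene"]
for nm,a,b in(("knob",(366,180),(283,240)),("hub",(355,208),(288,215)),("sp",(255,194),(402,187))): print(nm,tri(t,a,s,b))
E
```

```text
hub [ 0.52838654 -0.22231122  0.05      ]
knob [ 0.61187364 -0.25180587  0.09      ]
spindle [0.55385182 0.08316587 0.139     ]
knob (array([ 0.61343929, -0.25158863,  0.08116949]), np.float64(0.002189031723475902))
hub (array([ 0.52835235, -0.22241732,  0.0501493 ]), np.float64(0.0002378954553718113))
sp (array([0.55644769, 0.08621485, 0.12087106]), np.float64(0.001859570532447847))
```

View pics/c.png

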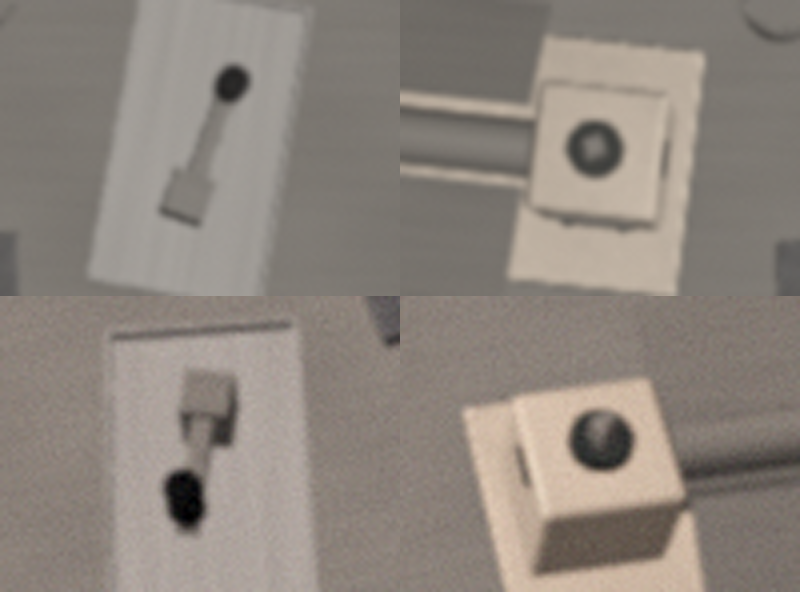

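Confirmed: the steel crank with the black knob stands in the tray (hub about (0.528,-0.222), bearing about -0.33). The spindle is near (0.555,0.084). Next I'll work out where to put the wrist camera.

```bash
cat >> h.py <<'E'
def delta(p,yaw,s=None):
    """tool-frame shift (cm) and rotvec to reach p with tool down, tool x at yaw"""
    s=s or get_state(); Rc=R.from_quat(s["tool_rot"]); Rt=R.from_euler("z",yaw)*R.from_euler("x",np.pi)
    return np.round(100*Rc.inv().apply(np.array(p)-s["ee_pos"]),2), np.round((Rc.inv()*Rt).as_rotvec(),3)
def fmt(s=None):
    s=s or get_state(); x=R.from_quat(s["tool_rot"]).as_matrix()
    print("t",s["time_s"],"p",np.round(s["ee_pos"],4),"yaw",round(float(np.arctan2(x[1,0],x[0,0])),4),"tilt",np.round(x[:2,2],4),"F",np.round(s["wrist_force"],1),"T",np.round(s["torque"],3),"w",round(float(s["width"]),4),"g",s["grip_force"],"J6",round(float(s["joints"][5]),3))
E
python3 - <<'E'
from h import *
import pickle
d=pickle.load(open("d0.pkl","rb")); w=d["wrist"]; s=get_state(); Rc=R.from_quat(s["tool_rot"])
print("cam off tool",Rc.inv().apply(w["eye"]-s["ee_pos"]),"view dir tool",Rc.inv().apply(ray(w,w["cx"],w["cy"])[1]))
for p in ([.50,.09,.30],[.47,-.20,.28]): print(delta(p,-0.33), np.linalg.norm(p[:2]))
E
```

```text
cam off tool [ 0.06714255 -0.00018285 -0.11722747] view dir tool [-2.66096192e-01  3.32952047e-04  9.63946423e-01]
(array([46.64, 39.83, -4.39]), array([ 0.001, -0.   ,  0.1  ])) 0.5080354318352215
(array([50.33, 68.75, -2.35]), array([ 0.001, -0.   ,  0.1  ])) 0.5107837115648853
```

```bash
python3 -c "
from h import *
for p in ([.545,.10,.28],[.54,-.225,.26]): print(delta(p,-0.33))"
```

```text
(array([50.8 , 37.83, -2.39]), array([ 0.001, -0.   ,  0.1  ]))
(array([57.71, 69.59, -0.35]), array([ 0.001, -0.   ,  0.1  ]))
```

```bash
python3 -m pendant '[{"tx":17,"ty":12.6,"tz":-2.4},{"tx":17,"ty":12.6,"tz":-2.4},{"tx":17,"ty":12.6,"tz":-2.4,"rz":0.1},{"tx":34,"ty":25,"tz":-2.4,"rz":0.1},{"tx":34,"ty":25,"tz":-2.4,"rz":0.1},{"tx":34,"ty":25,"tz":-2.4,"rz":0.1},{"tx":34,"ty":25,"tz":-2.4,"rz":0.1},{"tx":50.8,"ty":37.8,"tz":-2.4,"rz":0.1},{"tx":50.8,"ty":37.8,"tz":-2.4,"rz":0.1},{"tx":50.8,"ty":37.8,"tz":-2.4,"rz":0.1},{"tx":50.8,"ty":37.8,"tz":-2.4,"rz":0.1},{"tx":50.8,"ty":37.8,"tz":-2.4,"rz":0.1}]'
python3 -m pendant '[{},{},{},{},{}]'
python3 - <<'E'
from h import *
import pickle
fmt(); w=get_image("wrist"); pickle.dump(w,open("w1.pkl","wb"))
u,v=proj(w,[.555,.084,.13]);print(u,v)
cv2.imwrite("pics/w1.png",w["color"][...,::-1])
E
```

```text
t 0.15 p [0.1366 0.584  0.2555] yaw -0.2298 tilt [-0.0002 -0.0014] F [-0.6 -0.7 -0.3] T [-0.001 -0.043  0.021] w 0.085 g 0.0 J6 -0.334
1411.4552474840086 -1196.5969055958576invalid input at $[0]: expected keys tx, ty, tz, rx, ry, rz, fingers
invalid input at $[0]: expected keys tx, ty, tz, rx, ry, rz, fingers
```

View pics/w1.png

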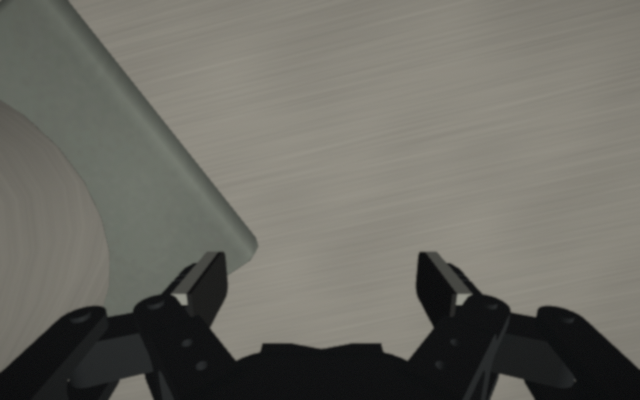

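The move was refused because every row needs all the keys. The picture shows only the bare table and the fingers (pads at (215,270) and (430,270)). I'll aim a little behind the target so the fingers don't hide it.

```bash
python3 -m pendant '[{"tx":48.1,"ty":38.8,"tz":-2.4,"rx":0,"ry":0,"rz":0.1,"fingers":8.5},{"tx":48.1,"ty":38.8,"tz":-2.4,"rx":0,"ry":0,"rz":0.1,"fingers":8.5},{"tx":48.1,"ty":38.8,"tz":-2.4,"rx":0,"ry":0,"rz":0.1,"fingers":8.5},{"tx":48.1,"ty":38.8,"tz":-2.4,"rx":0,"ry":0,"rz":0.1,"fingers":8.5},{"tx":48.1,"ty":38.8,"tz":-2.4,"rx":0,"ry":0,"rz":0.1,"fingers":8.5},{"tx":48.1,"ty":38.8,"tz":-2.4,"rx":0,"ry":0,"rz":0.1,"fingers":8.5},{"tx":48.1,"ty":38.8,"tz":-2.4,"rx":0,"ry":0,"rz":0.1,"fingers":8.5},{"tx":48.1,"ty":38.8,"tz":-2.4,"rx":0,"ry":0,"rz":0.1,"fingers":8.5},{"tx":48.1,"ty":38.8,"tz":-2.4,"rx":0,"ry":0,"rz":0.1,"fingers":8.5},{"tx":48.1,"ty":38.8,"tz":-2.4,"rx":0,"ry":0,"rz":0.1,"fingers":8.5},{"tx":48.1,"ty":38.8,"tz":-2.4,"rx":0,"ry":0,"rz":0.1,"fingers":8.5},{"tx":48.1,"ty":38.8,"tz":-2.4,"rx":0,"ry":0,"rz":0.1,"fingers":8.5}]'
python3 - <<'E'
from h import *
fmt(); print(delta([.517,.097,.28],-.33))
E
```

```text
time_s: 1.4
ee_pos: [0.5061, 0.1095, 0.2798]
tool_rot: [0.986, -0.164, 0.0, -0.0]
wrist_force: [0.2, 1.7, 0.4]
width: 0.0847
grip_force: 0.0
t 1.4 p [0.5061 0.1095 0.2798] yaw -0.3297 tilt [0.0004 0.0004] F [0.2 1.7 0.4] T [ 0.114 -0.077  0.016] w 0.0847 g 0.0 J6 0.639
(array([ 1.43,  0.83, -0.02]), array([-0.001, -0.   ,  0.   ]))
```

```bash
python3 -m pendant '[{"tx":0,"ty":0,"tz":0,"rx":0,"ry":0,"rz":0,"fingers":8.5},{"tx":0,"ty":0,"tz":0,"rx":0,"ry":0,"rz":0,"fingers":8.5},{"tx":0,"ty":0,"tz":0,"rx":0,"ry":0,"rz":0,"fingers":8.5}]' >/dev/null
python3 - <<'E'
from h import *
import pickle
fmt(); print(get_state()["joints"].round(3)); w=get_image("wrist"); pickle.dump(w,open("w1.pkl","wb"))
E
python3 -m pendant '[{"tx":2,"ty":4,"tz":0,"rx":0,"ry":0,"rz":0,"fingers":8.5},{"tx":2,"ty":6,"tz":0,"rx":0,"ry":0,"rz":0,"fingers":8.5},{"tx":2,"ty":6,"tz":0,"rx":0,"ry":0,"rz":0,"fingers":8.5},{"tx":2,"ty":6,"tz":0,"rx":0,"ry":0,"rz":0,"fingers":8.5},{"tx":2,"ty":6,"tz":0,"rx":0,"ry":0,"rz":0,"fingers":8.5}]' >/dev/null
python3 - <<'E'
from h import *
import pickle
fmt(); w2=get_image("wrist"); pickle.dump(w2,open("w2.pkl","wb"))
w=pickle.load(open("w1.pkl","rb")); im=[]
for a in(w,w2):
    u,v=proj(a,[.555,.084,.13]); u,v=int(u),int(v); print(u,v)
    v0=max(0,v-75);u0=max(0,u-50);print("origin",u0,v0)
    im.append(cv2.resize(a["color"][v0:v0+150,u0:u0+100,::-1],(400,600),interpolation=cv2.INTER_CUBIC))
cv2.imwrite("pics/sp.png",np.hstack(im))
E
```

```text
t 1.7 p [0.505  0.1119 0.2794] yaw -0.3292 tilt [-0.0003  0.0001] F [ 0.7  0.4 -0. ] T [ 0.015  0.017 -0.028] w 0.0847 g 0.0 J6 0.634
[ 0.608 -0.177 -0.079 -0.    -1.669  0.634]
t 2.25 p [0.5046 0.0492 0.2797] yaw -0.3284 tilt [0.0003 0.0003] F [-0.5 -0.6 -1. ] T [ 0.04   0.057 -0.032] w 0.0852 g 0.0 J6 0.747
333 128
origin 283 53
262 152
origin 212 77
```

View pics/sp.png

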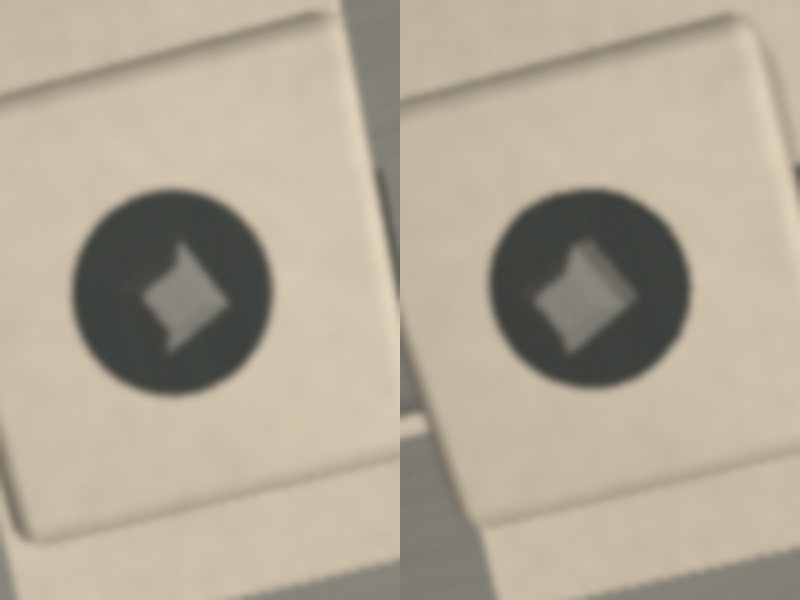

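The crop shows the collar as a dark disc centred at crop (172,292) and (590,288). The square spindle stands cornerwise in it: left view corners (182,243), (230,303), (168,353), (127,289); right view corners (587,235), (638,297), (570,353), (530,297). Next I'll measure the collar and the square's angle.

```bash
python3 - <<'E'
from h import *
import pickle
ims=[pickle.load(open(f"w{i}.pkl","rb")) for i in(1,2)]; org=[(283,53),(212,77)]; C=[]
for im,(u0,v0) in zip(ims,org):
    g=cv2.cvtColor(im["color"],cv2.COLOR_RGB2GRAY)[v0+35:v0+110,u0:u0+100]
    m=(g<110).astype(np.uint8); cs,_=cv2.findContours(m,cv2.RETR_EXTERNAL,cv2.CHAIN_APPROX_NONE)
    c=max([c for c in cs if abs(c[:,0,0].mean()-47)<20],key=cv2.contourArea)
    e=cv2.fitEllipse(c); p=(e[0][0]+u0,e[0][1]+v0+35); C.append(p); print(p,e[1],onplane(im,*p,.115))
print("collar",tri(ims[0],C[0],ims[1],C[1]))
for im,(u0,v0),q,x0 in zip(ims,org,[[(182,243),(230,303),(168,353),(127,289)],[(587,235),(638,297),(570,353),(530,297)]],(0,400)):
    P=[onplane(im,u0+(x-x0)/4-.375,v0+y/4-.375,.128) for x,y in q]
    a=[np.arctan2(*(P[i]-P[j])[[1,0]])-np.pi/4 for i,j in((0,2),(1,3))]
    print("square angle mod 90",np.mod(a,np.pi/2),[np.linalg.norm(P[i]-P[j]) for i,j in((0,2),(1,3))], np.mean(P,0))
print(delta([.493,-.21,.26],-.33))
E
```

```text
(325.5768241882324, 125.70601654052734) (48.13827133178711, 49.703609466552734) [0.55873067 0.08978387 0.115     ]
(258.9738006591797, 148.56851959228516) (47.892642974853516, 49.053157806396484) [0.55881752 0.08900744 0.115     ]
collar (array([0.55865365, 0.0897762 , 0.11146819]), np.float64(9.314066949504636e-05))
square angle mod 90 [0.33042518 0.32477506] [np.float64(0.022281195641574335), np.float64(0.0214465497002485)] [0.55790731 0.0891665  0.128     ]
square angle mod 90 [0.25990197 0.45711777] [np.float64(0.02514165588890125), np.float64(0.02275272944944542)] [0.55823627 0.0884427  0.128     ]
(array([ 7.26, 24.91,  1.95]), array([-0.   ,  0.   ,  0.002]))
```

```bash
python3 -m pendant '[{"tx":7.3,"ty":24.9,"tz":2,"rx":0,"ry":0,"rz":0,"fingers":8.5},{"tx":7.3,"ty":24.9,"tz":2,"rx":0,"ry":0,"rz":0,"fingers":8.5},{"tx":7.3,"ty":24.9,"tz":2,"rx":0,"ry":0,"rz":0,"fingers":8.5},{"tx":7.3,"ty":24.9,"tz":2,"rx":0,"ry":0,"rz":0,"fingers":8.5},{"tx":7.3,"ty":24.9,"tz":2,"rx":0,"ry":0,"rz":0,"fingers":8.5},{"tx":7.3,"ty":24.9,"tz":2,"rx":0,"ry":0,"rz":0,"fingers":8.5},{"tx":7.3,"ty":24.9,"tz":2,"rx":0,"ry":0,"rz":0,"fingers":8.5},{"tx":7.3,"ty":24.9,"tz":2,"rx":0,"ry":0,"rz":0,"fingers":8.5},{"tx":7.3,"ty":24.9,"tz":2,"rx":0,"ry":0,"rz":0,"fingers":8.5}]' >/dev/null
python3 - <<'E'
from h import *
import pickle
fmt(); w=get_image("wrist"); pickle.dump(w,open("w3.pkl","wb"))
E
python3 -m pendant '[{"tx":-1,"ty":4,"tz":0,"rx":0,"ry":0,"rz":0,"fingers":8.5},{"tx":-1,"ty":5,"tz":0,"rx":0,"ry":0,"rz":0,"fingers":8.5},{"tx":-1,"ty":5,"tz":0,"rx":0,"ry":0,"rz":0,"fingers":8.5},{"tx":-1,"ty":5,"tz":0,"rx":0,"ry":0,"rz":0,"fingers":8.5},{"tx":-1,"ty":5,"tz":0,"rx":0,"ry":0,"rz":0,"fingers":8.5}]' >/dev/null
python3 - <<'E'
from h import *
import pickle
fmt(); w2=get_image("wrist"); pickle.dump(w2,open("w4.pkl","wb"))
w=pickle.load(open("w3.pkl","rb")); im=[]
for a in(w,w2):
    u,v=proj(a,[.555,-.23,.05]); u,v=int(u),int(v); print(u,v)
    v0=max(0,v-100);u0=max(0,u-67);print("origin",u0,v0)
    im.append(cv2.resize(a["color"][v0:v0+200,u0:u0+133,::-1],(399,600),interpolation=cv2.INTER_CUBIC))
cv2.imwrite("pics/cr.png",np.hstack(im))
E
```

```text
t 3.2 p [ 0.4937 -0.2097  0.2598] yaw -0.3278 tilt [0.0004 0.0001] F [-0.5  0.3  0.3] T [ 0.046  0.026 -0.035] w 0.0849 g 0.0 J6 1.27
t 3.75 p [ 0.468  -0.2543  0.2596] yaw -0.3287 tilt [0.0001 0.0001] F [-0.9 -0.2  0. ] T [-0.016 -0.012  0.004] w 0.0851 g 0.0 J6 1.362
320 117
origin 253 17
269 107
origin 202 7
```

View pics/cr.png

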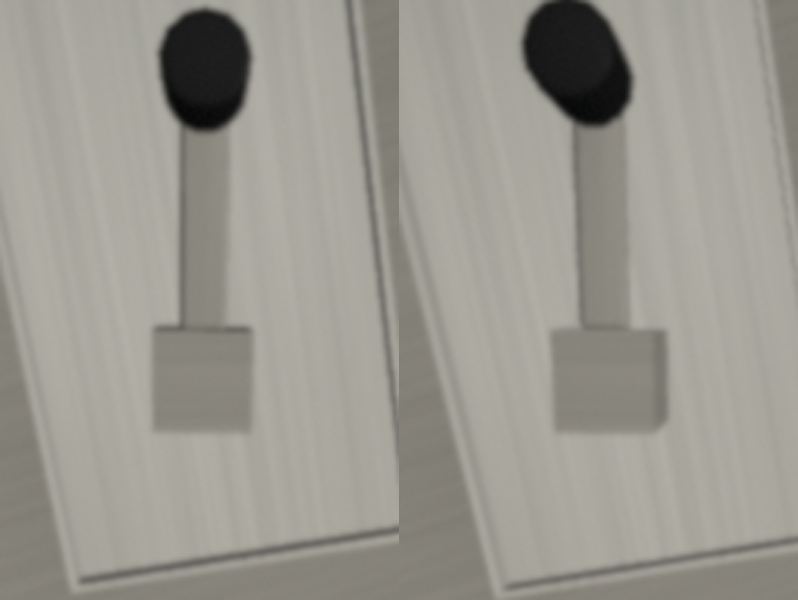

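The wrist crops show the crank's hub top at crop (153..253, 327..432) in the left view and (551..655, 330..432) in the right view. The arm runs straight up to the black knob at (205,58) in the left view.

```bash
python3 - <<'E'
from h import *
import pickle
a,b=[pickle.load(open(f"w{i}.pkl","rb")) for i in(3,4)]
f=lambda p,o,x0=0:(o[0]+(p[0]-x0)/3-.33,o[1]+p[1]/3-.33)
A=[f(p,(253,17)) for p in((153,328),(253,328),(252.5,432),(153,432))]; B=[f(p,(202,7),399) for p in((551,331),(655,331),(655,432),(553,432))]
T=[tri(a,p,b,q)for p,q in zip(A,B)]; P=np.array([t[0] for t in T]); print(P.round(4),"mis",[round(t[1],4)for t in T],"centre",P.mean(0))
for im,Q in((a,A),(b,B)):
    q=np.array([onplane(im,*p,.053) for p in Q]); e=q[0]-q[3]+q[1]-q[2]; print("centre",q.mean(0),"yaw",np.arctan2(e[1],e[0]),np.linalg.norm(e)/2,np.linalg.norm(q[0]-q[1]))
p1=onplane(a,*f((205.5,130),(253,17)),.049);p2=onplane(a,*f((203.5,320),(253,17)),.049);print("arm yaw",np.arctan2(*(p1-p2)[[1,0]]))
E
```

```text
[[ 0.5523 -0.2107  0.0515]
 [ 0.5413 -0.2426  0.0447]
 [ 0.5097 -0.2317  0.0544]
 [ 0.5209 -0.2     0.0578]] mis [np.float64(0.0013), np.float64(0.0011), np.float64(0.0002), np.float64(0.0001)] centre [ 0.53107591 -0.22126659  0.05209696]
centre [ 0.53122433 -0.22123018  0.053     ] yaw -0.33105824922523763 0.03452328156007643 0.033161508806778046
centre [ 0.53069516 -0.22109305  0.053     ] yaw -0.36172608666759926 0.03300012762104996 0.03421079672659295
arm yaw -0.3392916972772022
```

Hub centre is (0.531,-0.2212), top at 0.052, yaw about -0.338. Going above it.

```bash
python3 -c "
from h import *
print(delta([.531,-.2212,.12],-0.338)[0],delta([.531,-.2212,.041],-0.338))"
```

```text
[ 4.89 -5.17 13.96] (array([ 4.89, -5.17, 21.86]), array([-0.   , -0.   ,  0.009]))
```

```bash
python3 -m pendant '[{"tx":4.9,"ty":-5.2,"tz":3,"rx":0,"ry":0,"rz":0.01,"fingers":8.5},{"tx":4.9,"ty":-5.2,"tz":7,"rx":0,"ry":0,"rz":0.01,"fingers":8.5},{"tx":4.9,"ty":-5.2,"tz":11,"rx":0,"ry":0,"rz":0.01,"fingers":8.5},{"tx":4.9,"ty":-5.2,"tz":14,"rx":0,"ry":0,"rz":0.01,"fingers":8.5},{"tx":4.9,"ty":-5.2,"tz":14,"rx":0,"ry":0,"rz":0.01,"fingers":8.5},{"tx":4.9,"ty":-5.2,"tz":14,"rx":0,"ry":0,"rz":0.01,"fingers":8.5},{"tx":4.9,"ty":-5.2,"tz":14,"rx":0,"ry":0,"rz":0.01,"fingers":8.5}]' >/dev/null
python3 -c "
from h import *
fmt();print(delta([.531,-.2212,.041],-0.338))"
```

```text
t 4.5 p [ 0.5321 -0.2221  0.1228] yaw -0.3394 tilt [ 0.0042 -0.0015] F [-0.2  0.1  0.6] T [-0.017  0.024  0.021] w 0.0849 g 0.0 J6 1.278
(array([-0.17, -0.05,  8.17]), array([-0.   , -0.004, -0.001]))
```

```bash
python3 -m pendant '[{"tx":0,"ty":0,"tz":2,"rx":0,"ry":0,"rz":0,"fingers":8.5},{"tx":0,"ty":0,"tz":4,"rx":0,"ry":0,"rz":0,"fingers":8.5},{"tx":0,"ty":0,"tz":6,"rx":0,"ry":0,"rz":0,"fingers":8.5},{"tx":0,"ty":0,"tz":7.9,"rx":0,"ry":0,"rz":0,"fingers":8.5},{"tx":0,"ty":0,"tz":7.9,"rx":0,"ry":0,"rz":0,"fingers":8.5},{"tx":0,"ty":0,"tz":7.9,"rx":0,"ry":0,"rz":0,"fingers":8.5},{"tx":0,"ty":0,"tz":7.9,"rx":0,"ry":0,"rz":0,"fingers":8.5}]' >/dev/null
python3 -c "
from h import *
fmt();print(delta([.531,-.2212,.041],-0.338))"
```

```text
t 5.2 p [ 0.5321 -0.2222  0.0432] yaw -0.3396 tilt [ 0.0036 -0.001 ] F [ 0.3 -0.4 -0.3] T [ 0.059  0.012 -0.008] w 0.0849 g 0.0 J6 1.278
(array([-0.14, -0.05,  0.22]), array([-0.   , -0.004, -0.002]))
```

```bash
python3 -m pendant '[{"tx":-0.1,"ty":0,"tz":0.2,"rx":0,"ry":-0.004,"rz":0,"fingers":8.5},{"tx":-0.1,"ty":0,"tz":0.2,"rx":0,"ry":-0.004,"rz":0,"fingers":6},{"tx":-0.1,"ty":0,"tz":0.2,"rx":0,"ry":-0.004,"rz":0,"fingers":4.5},{"tx":-0.1,"ty":0,"tz":0.2,"rx":0,"ry":-0.004,"rz":0,"fingers":3.6},{"tx":-0.1,"ty":0,"tz":0.2,"rx":0,"ry":-0.004,"rz":0,"fingers":3},{"tx":-0.1,"ty":0,"tz":0.2,"rx":0,"ry":-0.004,"rz":0,"fingers":2.5},{"tx":-0.1,"ty":0,"tz":0.2,"rx":0,"ry":-0.004,"rz":0,"fingers":2.5},{"tx":-0.1,"ty":0,"tz":0.2,"rx":0,"ry":-0.004,"rz":0,"fingers":2.5},{"tx":-0.1,"ty":0,"tz":0.2,"rx":0,"ry":-0.004,"rz":0,"fingers":2.5},{"tx":-0.1,"ty":0,"tz":0.2,"rx":0,"ry":-0.004,"rz":0,"fingers":2.5}]' 60 >/dev/null
python3 -c "
from h import *
fmt()"
```

```text
t 6.2 p [ 0.53   -0.2214  0.0389] yaw -0.3397 tilt [-0.0032  0.0012] F [-1.   1.8  3.3] T [ 0.694 -0.051  0.031] w 0.0332 g 60.48989228904247 J6 1.279
```

```bash
python3 -m pendant '[{"tx":0,"ty":0,"tz":-0.5,"rx":0,"ry":0.003,"rz":0,"fingers":2.5},{"tx":0,"ty":0,"tz":-1.5,"rx":0,"ry":0.003,"rz":0,"fingers":2.5},{"tx":0,"ty":0,"tz":-5,"rx":0,"ry":0.003,"rz":0,"fingers":2.5},{"tx":0,"ty":0,"tz":-9,"rx":0,"ry":0.003,"rz":0,"fingers":2.5},{"tx":0,"ty":0,"tz":-13,"rx":0,"ry":0.003,"rz":0,"fingers":2.5},{"tx":0,"ty":0,"tz":-17,"rx":0,"ry":0.003,"rz":0,"fingers":2.5},{"tx":0,"ty":0,"tz":-17,"rx":0,"ry":0.003,"rz":0,"fingers":2.5},{"tx":0,"ty":0,"tz":-17,"rx":0,"ry":0.003,"rz":0,"fingers":2.5},{"tx":0,"ty":0,"tz":-17,"rx":0,"ry":0.003,"rz":0,"fingers":2.5}]' >/dev/null
python3 -c "
from h import *
fmt();print(delta([.56,.08,.21],-0.338+2.2-1.5),delta([.56,.08,.21],1.86))"
```

```text
t 7.1 p [ 0.5296 -0.2214  0.2065] yaw -0.34 tilt [-0.0043  0.0016] F [-0.3  0.3 -4.7] T [0.012 0.075 0.065] w 0.0336 g 60.80652102828026 J6 1.278
(array([ -7.18, -29.42,  -0.31]), array([-0.002,  0.004, -0.702])) (array([ -7.18, -29.42,  -0.31]), array([-5.0e-03,  2.0e-03, -2.2e+00]))
```

```bash
python3 -m pendant '[{"tx":-7.2,"ty":-29.4,"tz":-0.3,"rx":0,"ry":0,"rz":-1.5,"fingers":2.5},{"tx":-7.2,"ty":-29.4,"tz":-0.3,"rx":0,"ry":0,"rz":-1.5,"fingers":2.5},{"tx":-7.2,"ty":-29.4,"tz":-0.3,"rx":0,"ry":0,"rz":-1.5,"fingers":2.5},{"tx":-7.2,"ty":-29.4,"tz":-0.3,"rx":0,"ry":0,"rz":-1.5,"fingers":2.5},{"tx":-7.2,"ty":-29.4,"tz":-0.3,"rx":0,"ry":0,"rz":-1.5,"fingers":2.5},{"tx":-7.2,"ty":-29.4,"tz":-0.3,"rx":0,"ry":0,"rz":-1.5,"fingers":2.5},{"tx":-7.2,"ty":-29.4,"tz":-0.3,"rx":0,"ry":0,"rz":-1.5,"fingers":2.5},{"tx":-7.2,"ty":-29.4,"tz":-0.3,"rx":0,"ry":0,"rz":-1.5,"fingers":2.5},{"tx":-7.2,"ty":-29.4,"tz":-0.3,"rx":0,"ry":0,"rz":-1.5,"fingers":2.5},{"tx":-7.2,"ty":-29.4,"tz":-0.3,"rx":0,"ry":0,"rz":-1.5,"fingers":2.5},{"tx":-7.2,"ty":-29.4,"tz":-0.3,"rx":0,"ry":0,"rz":-1.5,"fingers":2.5}]' >/dev/null
python3 -m pendant '[{"tx":0,"ty":0,"tz":0,"rx":0,"ry":0,"rz":-0.14,"fingers":2.5},{"tx":0,"ty":0,"tz":0,"rx":0,"ry":0,"rz":-0.28,"fingers":2.5},{"tx":0,"ty":0,"tz":0,"rx":0,"ry":0,"rz":-0.42,"fingers":2.5},{"tx":0,"ty":0,"tz":0,"rx":0,"ry":0,"rz":-0.56,"fingers":2.5},{"tx":0,"ty":0,"tz":0,"rx":0,"ry":0,"rz":-0.66,"fingers":2.5},{"tx":0,"ty":0,"tz":0,"rx":0,"ry":0,"rz":-0.66,"fingers":2.5},{"tx":0,"ty":0,"tz":0,"rx":0,"ry":0,"rz":-0.66,"fingers":2.5},{"tx":0,"ty":0,"tz":0,"rx":0,"ry":0,"rz":-0.66,"fingers":2.5}]' >/dev/null
python3 - <<'E'
from h import *
import pickle
fmt(); w=get_image("wrist"); pickle.dump(w,open("w5.pkl","wb"))
s=get_state(); Rc=R.from_quat(s["tool_rot"]); print(delta([.5587,.0894,.2],1.86))
k=s["ee_pos"]+Rc.apply([.091,0,-.053]); print("exp knob top px",proj(w,k))
g=cv2.cvtColor(w["color"],cv2.COLOR_RGB2GRAY)
cv2.imwrite("pics/w5.png",w["color"][...,::-1])
E
```

```text
t 9.0 p [0.5604 0.0794 0.2112] yaw 1.8168 tilt [-0.0016 -0.0001] F [-0.1 -0.3 -3.8] T [-0.031 -0.028  0.022] w 0.0336 g 61.71664550900459 J6 2.893
(array([1.01, 0.07, 1.14]), array([-0.001, -0.   , -0.042]))
exp knob top px (np.float64(321.264125656577), np.float64(-24.15727643577111))
```

View pics/w5.png

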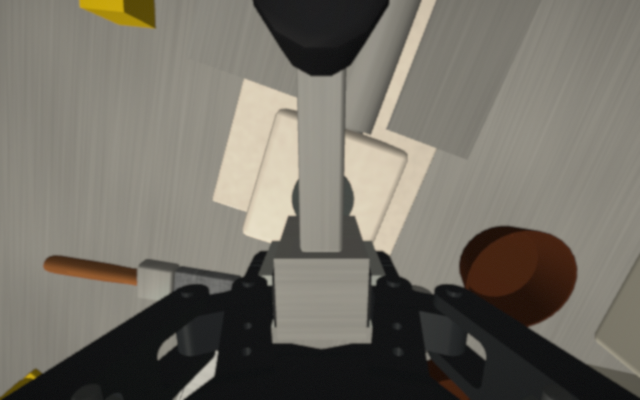

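The picture shows the crank held square and centred: hub-top front edge from (275,257) to (370,257), arm straight up to the knob at (322,30). The collar shows behind the arm at (323,197), still ahead of the hub. Next I'll measure the hub's offset in the hand.

```bash
python3 - <<'E'
from h import *
import pickle
w=pickle.load(open("w5.pkl","rb")); s=get_state(); Rc=R.from_quat(s["tool_rot"])
g=cv2.cvtColor(w["color"],cv2.COLOR_RGB2GRAY).astype(float)
print(np.round(g[248:268,290:298].mean(1)),np.round(g[290:300,262:285].mean(0)),np.round(g[290:300,358:382].mean(0)))
for v in (255,257,259): print(v,100*Rc.inv().apply(onplane(w,322,v,s["ee_pos"][2]+.0141)-s["ee_pos"]))
h=np.array([.5587,.0894])
for off in(.0,.001,.002):
    t=h-off*np.array([np.cos(1.845),np.sin(1.845)]); print(off,delta([*t,.185],1.845))
E
```

```text
[ 69.  69.  69.  69.  69.  69.  69.  69.  70.  79. 104. 132. 145. 147.
 147. 146. 144. 143. 142. 142.] [ 19.  20.  19.  20.  19.  19.  19.  19.  20.  24.  35.  49.  74. 109.
 137. 148. 149. 149. 149. 149. 148. 148. 148.] [146. 146. 146. 146. 146. 146. 146. 145. 139. 118.  80.  50.  40.  34.
  29.  26.  23.  20.  19.  19.  20.  19.  20.  19.]
255 [ 1.970445    0.01803204 -1.40928006]
257 [ 1.89342346  0.01801935 -1.40930921]
259 [ 1.8161204   0.01800661 -1.40933846]
0.0 (array([1.01, 0.07, 2.64]), array([-0.001, -0.   , -0.027]))
0.001 (array([0.91, 0.08, 2.64]), array([-0.001, -0.   , -0.027]))
0.002 (array([0.81, 0.08, 2.64]), array([-0.001, -0.   , -0.027]))
```

```bash
python3 -m pendant '[{"tx":0.9,"ty":0.1,"tz":1,"rx":0,"ry":0,"rz":-0.03,"fingers":2.5},{"tx":0.9,"ty":0.1,"tz":2,"rx":0,"ry":0,"rz":-0.03,"fingers":2.5},{"tx":0.9,"ty":0.1,"tz":2.8,"rx":0,"ry":0,"rz":-0.03,"fingers":2.5},{"tx":0.9,"ty":0.1,"tz":2.8,"rx":0,"ry":0,"rz":-0.03,"fingers":2.5},{"tx":0.9,"ty":0.1,"tz":2.8,"rx":0,"ry":0,"rz":-0.03,"fingers":2.5}]' >/dev/null
python3 -c "
from h import *
fmt();h=np.array([.5587,.0894]);t=h-.0012*np.array([np.cos(1.845),np.sin(1.845)]); print(delta([*t,.15],1.845))"
```

```text
t 9.55 p [0.5592 0.0883 0.1834] yaw 1.85 tilt [-0.0014 -0.0004] F [-0.3 -0.3 -3.2] T [-0.072 -0.047  0.027] w 0.0336 g 61.777746453881264 J6 2.91
(array([ 0.  , -0.01,  3.34]), array([-0.001, -0.   ,  0.005]))
```

Aligned within 0.1 mm. I'll descend in small typed steps, with a force guard between them.

```bash
cat > ok.py <<'E'
import sys
from h import *
s=get_state(); fmt(s)  # args: max lateral N, max Fz N, max |Tz| Nm
a=list(map(float,sys.argv[1:])); F=s["wrist_force"]
sys.exit(not(np.hypot(F[0],F[1])<a[0] and F[2]<a[1] and abs(s["torque"][2])<a[2]))
E
python3 -m pendant '[{"tx":0,"ty":0,"tz":0.5,"rx":0,"ry":0,"rz":0,"fingers":2.5},{"tx":0,"ty":0,"tz":0.8,"rx":0,"ry":0,"rz":0,"fingers":2.5},{"tx":0,"ty":0,"tz":0.8,"rx":0,"ry":0,"rz":0,"fingers":2.5}]' >/dev/null && python3 ok.py 5 4 0.3 &&
python3 -m pendant '[{"tx":0,"ty":0,"tz":0.2,"rx":0,"ry":0,"rz":0,"fingers":2.5},{"tx":0,"ty":0,"tz":0.3,"rx":0,"ry":0,"rz":0,"fingers":2.5},{"tx":0,"ty":0,"tz":0.3,"rx":0,"ry":0,"rz":0,"fingers":2.5}]' >/dev/null && python3 ok.py 5 4 0.3 &&
python3 -m pendant '[{"tx":0,"ty":0,"tz":0.2,"rx":0,"ry":0,"rz":0,"fingers":2.5},{"tx":0,"ty":0,"tz":0.3,"rx":0,"ry":0,"rz":0,"fingers":2.5},{"tx":0,"ty":0,"tz":0.3,"rx":0,"ry":0,"rz":0,"fingers":2.5}]' >/dev/null && python3 ok.py 5 4 0.3 &&
python3 -m pendant '[{"tx":0,"ty":0,"tz":0.2,"rx":0,"ry":0,"rz":0,"fingers":2.5},{"tx":0,"ty":0,"tz":0.3,"rx":0,"ry":0,"rz":0,"fingers":2.5},{"tx":0,"ty":0,"tz":0.3,"rx":0,"ry":0,"rz":0,"fingers":2.5}]' >/dev/null && python3 ok.py 5 4 0.3
```

```text
t 9.85 p [0.559  0.0884 0.1751] yaw 1.8501 tilt [-0.0018  0.0001] F [ 0.5  0.  -4.5] T [0.009 0.024 0.004] w 0.0334 g 61.7799898982048 J6 2.91
t 10.15 p [0.5592 0.0885 0.1725] yaw 1.8503 tilt [-0.0011  0.0002] F [ 0.1  0.2 -4.2] T [-0.093 -0.021 -0.019] w 0.0339 g 61.77868075668812 J6 2.91
t 10.45 p [0.5592 0.0884 0.1694] yaw 1.8502 tilt [-0.0013  0.0001] F [ 0.9  0.7 -4.6] T [-0.072 -0.018 -0.001] w 0.0333 g 61.779659762978554 J6 2.91
t 10.75 p [0.5592 0.0884 0.1664] yaw 1.8502 tilt [-0.0013  0.0001] F [ 0.3 -0.2 -4.5] T [-0.103 -0.012 -0.   ] w 0.0329 g 61.779324039816856 J6 2.91
```

```bash

python3 -m pendant '[{"tx":0,"ty":0,"tz":0.2,"rx":0,"ry":0,"rz":0,"fingers":2.5},{"tx":0,"ty":0,"tz":0.4,"rx":0,"ry":0,"rz":0,"fingers":2.5},{"tx":0,"ty":0,"tz":0.4,"rx":0,"ry":0,"rz":0,"fingers":2.5}]' >/dev/null && python3 ok.py 6 4 0.4 &&
python3 -m pendant '[{"tx":0,"ty":0,"tz":0.2,"rx":0,"ry":0,"rz":0,"fingers":2.5},{"tx":0,"ty":0,"tz":0.4,"rx":0,"ry":0,"rz":0,"fingers":2.5},{"tx":0,"ty":0,"tz":0.4,"rx":0,"ry":0,"rz":0,"fingers":2.5}]' >/dev/null && python3 ok.py 6 4 0.4 &&
python3 -m pendant '[{"tx":0,"ty":0,"tz":0.2,"rx":0,"ry":0,"rz":0,"fingers":2.5},{"tx":0,"ty":0,"tz":0.4,"rx":0,"ry":0,"rz":0,"fingers":2.5},{"tx":0,"ty":0,"tz":0.4,"rx":0,"ry":0,"rz":0,"fingers":2.5}]' >/dev/null && python3 ok.py 6 4 0.4 &&
python3 -m pendant '[{"tx":0,"ty":0,"tz":0.1,"rx":0,"ry":0,"rz":0,"fingers":2.5},{"tx":0,"ty":0,"tz":0.2,"rx":0,"ry":0,"rz":0,"fingers":2.5},{"tx":0,"ty":0,"tz":0.2,"rx":0,"ry":0,"rz":0,"fingers":2.5}]' >/dev/null && python3 ok.py 6 3 0.4 &&
python3 -m pendant '[{"tx":0,"ty":0,"tz":0.1,"rx":0,"ry":0,"rz":0,"fingers":2.5},{"tx":0,"ty":0,"tz":0.1,"rx":0,"ry":0,"rz":0,"fingers":2.5}]' >/dev/null && python3 ok.py 6 3 0.4 &&
python3 -m pendant '[{"tx":0,"ty":0,"tz":0.1,"rx":0,"ry":0,"rz":0,"fingers":2.5},{"tx":0,"ty":0,"tz":0.1,"rx":0,"ry":0,"rz":0,"fingers":2.5}]' >/dev/null && python3 ok.py 6 3 0.4
```

```text
t 11.05 p [0.5591 0.0884 0.1622] yaw 1.8502 tilt [-0.0016  0.0001] F [ 0.  -0.2 -4.2] T [-0.05  -0.019  0.002] w 0.0331 g 61.77959315478802 J6 2.91
t 11.35 p [0.5591 0.0884 0.1582] yaw 1.8502 tilt [-0.0016  0.0001] F [ 0.1 -0.8 -4.3] T [-0.016 -0.034 -0.019] w 0.0334 g 61.779710948467255 J6 2.91
t 11.65 p [0.5591 0.0884 0.1542] yaw 1.8502 tilt [-0.0016  0.0001] F [-0.5 -0.1 -4.1] T [-0.066 -0.023  0.027] w 0.0335 g 61.779514253139496 J6 2.91
t 11.95 p [0.5592 0.0885 0.1525] yaw 1.8502 tilt [-0.0012  0.0002] F [-0.7  0.2 -4.4] T [-0.09  -0.013 -0.027] w 0.0335 g 61.779303923249245 J6 2.91
t 12.15 p [0.5592 0.0885 0.1516] yaw 1.8502 tilt [-0.0011  0.0002] F [-0.5  0.3 -4.4] T [-0.035 -0.036 -0.023] w 0.0334 g 61.78036406636238 J6 2.91
t 12.35 p [0.5593 0.0884 0.151 ] yaw 1.8502 tilt [-0.0005  0.0002] F [-0.5  0.9 -2.5] T [-0.022  0.162  0.009] w 0.0334 g 62.019378170371056 J6 2.91
```

The hub has just touched the collar at TCP z 0.151, as predicted. I'll make one light press, then start winding, turning about the hub's centre, which is 1.2 mm ahead of the TCP.

```bash

python3 -m pendant '[{"tx":0,"ty":0,"tz":0.05,"rx":0,"ry":0,"rz":0,"fingers":2.5},{"tx":0,"ty":0,"tz":0.05,"rx":0,"ry":0,"rz":0,"fingers":2.5},{"tx":0,"ty":0,"tz":0.05,"rx":0,"ry":0,"rz":0,"fingers":2.5},{"tx":0,"ty":0,"tz":0.05,"rx":0,"ry":0,"rz":0,"fingers":2.5}]' 40 >/dev/null && python3 ok.py 6 10 0.4 &&
python3 -m pendant '[{"tx":0,"ty":-0.01,"tz":0,"rx":0,"ry":0,"rz":0.08,"fingers":2.5},{"tx":0,"ty":-0.02,"tz":0,"rx":0,"ry":0,"rz":0.15,"fingers":2.5},{"tx":0,"ty":-0.02,"tz":0,"rx":0,"ry":0,"rz":0.2,"fingers":2.5}]' >/dev/null && python3 ok.py 10 10 0.6 &&
python3 -m pendant '[{"tx":0,"ty":-0.01,"tz":0,"rx":0,"ry":0,"rz":0.1,"fingers":2.5},{"tx":0,"ty":-0.02,"tz":0,"rx":0,"ry":0,"rz":0.2,"fingers":2.5},{"tx":0.01,"ty":-0.04,"tz":0,"rx":0,"ry":0,"rz":0.3,"fingers":2.5}]' >/dev/null && python3 ok.py 10 10 0.6
```

```text
t 12.75 p [0.5593 0.0885 0.1509] yaw 1.8504 tilt [-0.0003  0.0003] F [-4.3  0.3  3.6] T [ 0.113  1.273 -0.044] w 0.0331 g 62.39785708487034 J6 2.91
t 13.05 p [0.5588 0.0885 0.151 ] yaw 1.6485 tilt [-0.001   0.0002] F [-5.5  1.4  4.8] T [0.162 2.002 0.315] w 0.0333 g 62.77659550309181 J6 2.708
t 13.35 p [0.5585 0.0885 0.1509] yaw 1.347 tilt [-0.0009  0.0001] F [-4.3 -0.1  3.5] T [0.068 1.667 0.327] w 0.0333 g 62.70696133375168 J6 2.406
```

```bash

python3 -m pendant '[{"tx":0,"ty":-0.02,"tz":0,"rx":0,"ry":0,"rz":0.14,"fingers":2.5},{"tx":0,"ty":-0.03,"tz":0,"rx":0,"ry":0,"rz":0.28,"fingers":2.5},{"tx":0.01,"ty":-0.05,"tz":0,"rx":0,"ry":0,"rz":0.42,"fingers":2.5},{"tx":0.02,"ty":-0.06,"tz":0,"rx":0,"ry":0,"rz":0.56,"fingers":2.5},{"tx":0.03,"ty":-0.08,"tz":0,"rx":0,"ry":0,"rz":0.7,"fingers":2.5}]' >/dev/null && python3 ok.py 12 12 0.6 &&
python3 -m pendant '[{"tx":0,"ty":-0.02,"tz":0,"rx":0,"ry":0,"rz":0.14,"fingers":2.5},{"tx":0,"ty":-0.03,"tz":0,"rx":0,"ry":0,"rz":0.28,"fingers":2.5},{"tx":0.01,"ty":-0.05,"tz":0,"rx":0,"ry":0,"rz":0.42,"fingers":2.5},{"tx":0.02,"ty":-0.06,"tz":0,"rx":0,"ry":0,"rz":0.56,"fingers":2.5},{"tx":0.03,"ty":-0.08,"tz":0,"rx":0,"ry":0,"rz":0.7,"fingers":2.5}]' >/dev/null && python3 ok.py 12 12 0.6 &&
python3 -m pendant '[{"tx":0,"ty":-0.02,"tz":0,"rx":0,"ry":0,"rz":0.14,"fingers":2.5},{"tx":0,"ty":-0.03,"tz":0,"rx":0,"ry":0,"rz":0.28,"fingers":2.5},{"tx":0.01,"ty":-0.05,"tz":0,"rx":0,"ry":0,"rz":0.42,"fingers":2.5},{"tx":0.02,"ty":-0.06,"tz":0,"rx":0,"ry":0,"rz":0.56,"fingers":2.5},{"tx":0.03,"ty":-0.08,"tz":0,"rx":0,"ry":0,"rz":0.7,"fingers":2.5}]' >/dev/null && python3 ok.py 12 12 0.6
```

```text
t 13.85 p [0.5578 0.0889 0.1509] yaw 0.6453 tilt [-0.0008 -0.    ] F [-4.6  0.4  3.6] T [0.005 1.675 0.308] w 0.0333 g 62.6958467066288 J6 1.703
t 14.35 p [0.5575 0.0897 0.1509] yaw -0.0548 tilt [-0.0009 -0.0001] F [-4.8 -0.2  3.7] T [-0.049  1.76   0.282] w 0.0335 g 62.70923137664795 J6 1.001
t 14.85 p [0.5578 0.0904 0.1509] yaw -0.7548 tilt [-0.0011 -0.0001] F [-5.8 -0.3  4.1] T [-0.068  1.92   0.262] w 0.0335 g 62.727739065885544 J6 0.3
```

Smooth winding at about 0.3 N m. The stop can come from yaw of about -1.0 on, so I'm going to small guarded steps.

```bash

python3 -m pendant '[{"tx":0,"ty":-0.01,"tz":0,"rx":0,"ry":0,"rz":0.05,"fingers":2.5},{"tx":0,"ty":-0.01,"tz":0,"rx":0,"ry":0,"rz":0.1,"fingers":2.5},{"tx":0,"ty":-0.02,"tz":0,"rx":0,"ry":0,"rz":0.15,"fingers":2.5}]' >/dev/null && python3 ok.py 12 12 0.55 &&
python3 -m pendant '[{"tx":0,"ty":0,"tz":0,"rx":0,"ry":0,"rz":0.03,"fingers":2.5},{"tx":0,"ty":-0.01,"tz":0,"rx":0,"ry":0,"rz":0.06,"fingers":2.5}]' >/dev/null && python3 ok.py 12 12 0.55 &&
python3 -m pendant '[{"tx":0,"ty":0,"tz":0,"rx":0,"ry":0,"rz":0.03,"fingers":2.5},{"tx":0,"ty":-0.01,"tz":0,"rx":0,"ry":0,"rz":0.06,"fingers":2.5}]' >/dev/null && python3 ok.py 12 12 0.55 &&
python3 -m pendant '[{"tx":0,"ty":0,"tz":0,"rx":0,"ry":0,"rz":0.03,"fingers":2.5},{"tx":0,"ty":-0.01,"tz":0,"rx":0,"ry":0,"rz":0.06,"fingers":2.5}]' >/dev/null && python3 ok.py 12 12 0.55 &&
python3 -m pendant '[{"tx":0,"ty":0,"tz":0,"rx":0,"ry":0,"rz":0.03,"fingers":2.5},{"tx":0,"ty":-0.01,"tz":0,"rx":0,"ry":0,"rz":0.06,"fingers":2.5}]' >/dev/null && python3 ok.py 12 12 0.55 &&
python3 -m pendant '[{"tx":0,"ty":0,"tz":0,"rx":0,"ry":0,"rz":0.03,"fingers":2.5},{"tx":0,"ty":-0.01,"tz":0,"rx":0,"ry":0,"rz":0.06,"fingers":2.5}]' >/dev/null && python3 ok.py 12 12 0.55 &&
python3 -m pendant '[{"tx":0,"ty":0,"tz":0,"rx":0,"ry":0,"rz":0.03,"fingers":2.5},{"tx":0,"ty":-0.01,"tz":0,"rx":0,"ry":0,"rz":0.06,"fingers":2.5}]' >/dev/null && python3 ok.py 12 12 0.55 &&
python3 -m pendant '[{"tx":0,"ty":0,"tz":0,"rx":0,"ry":0,"rz":0.03,"fingers":2.5},{"tx":0,"ty":-0.01,"tz":0,"rx":0,"ry":0,"rz":0.06,"fingers":2.5}]' >/dev/null && python3 ok.py 12 12 0.55 &&
python3 -m pendant '[{"tx":0,"ty":0,"tz":0,"rx":0,"ry":0,"rz":0.03,"fingers":2.5},{"tx":0,"ty":-0.01,"tz":0,"rx":0,"ry":0,"rz":0.06,"fingers":2.5}]' >/dev/null && python3 ok.py 12 12 0.55 &&
python3 -m pendant '[{"tx":0,"ty":0,"tz":0,"rx":0,"ry":0,"rz":0.03,"fingers":2.5},{"tx":0,"ty":-0.01,"tz":0,"rx":0,"ry":0,"rz":0.06,"fingers":2.5}]' >/dev/null && python3 ok.py 12 12 0.55
```

```text
t 15.15 p [0.5579 0.0905 0.1509] yaw -0.9012 tilt [-0.0011 -0.0001] F [-5.1  0.9  3.4] T [-0.013  1.959  0.286] w 0.0337 g 62.71986722946167 J6 0.154
t 15.35 p [0.558  0.0906 0.1509] yaw -0.9604 tilt [-0.0012 -0.0001] F [-5.6 -0.7  4.5] T [-0.055  2.041  0.282] w 0.0335 g 62.72700905799866 J6 0.095
t 15.55 p [0.558  0.0906 0.1509] yaw -1.0204 tilt [-0.0012 -0.0002] F [-5.9  0.   3.9] T [-0.051  2.055  0.32 ] w 0.0331 g 62.740027606487274 J6 0.035
t 15.75 p [0.5581 0.0907 0.1509] yaw -1.0804 tilt [-0.0013 -0.0002] F [-5.2 -0.6  4.5] T [-0.078  2.111  0.313] w 0.0336 g 62.75142788887024 J6 -0.025
t 15.95 p [0.5582 0.0907 0.1509] yaw -1.1404 tilt [-0.0014 -0.0002] F [-6.6  0.   5.1] T [0.012 2.144 0.341] w 0.0337 g 62.761512994766235 J6 -0.085
t 16.15 p [0.5582 0.0907 0.1509] yaw -1.2004 tilt [-0.0014 -0.0003] F [-5.7 -0.3  4.6] T [-0.096  2.249  0.295] w 0.0333 g 62.77104511857033 J6 -0.145
t 16.35 p [0.5583 0.0907 0.1509] yaw -1.2604 tilt [-0.0015 -0.0003] F [-6.  -1.1  4. ] T [-0.043  2.257  0.299] w 0.0331 g 62.78061591088772 J6 -0.205
t 16.55 p [0.5584 0.0908 0.1509] yaw -1.3204 tilt [-0.0015 -0.0003] F [-5.9 -0.4  4.9] T [-0.044  2.312  0.278] w 0.033 g 62.78915695846081 J6 -0.265
t 16.75 p [0.5584 0.0908 0.1509] yaw -1.3804 tilt [-0.0016 -0.0003] F [-6.6 -0.7  6. ] T [-0.084  2.417  0.322] w 0.0335 g 62.79768526554108 J6 -0.325
t 16.95 p [0.5585 0.0908 0.1509] yaw -1.4403 tilt [-0.0016 -0.0003] F [-6.7 -1.4  4.8] T [-0.06   2.499  0.319] w 0.0334 g 62.807583063840866 J6 -0.385
```

```bash

python3 -m pendant '[{"tx":0,"ty":0,"tz":0,"rx":0,"ry":0,"rz":0.03,"fingers":2.5},{"tx":0,"ty":-0.01,"tz":0,"rx":0,"ry":0,"rz":0.06,"fingers":2.5}]' >/dev/null && python3 ok.py 12 12 0.5 &&
python3 -m pendant '[{"tx":0,"ty":0,"tz":0,"rx":0,"ry":0,"rz":0.03,"fingers":2.5},{"tx":0,"ty":-0.01,"tz":0,"rx":0,"ry":0,"rz":0.06,"fingers":2.5}]' >/dev/null && python3 ok.py 12 12 0.5 &&
python3 -m pendant '[{"tx":0,"ty":0,"tz":0,"rx":0,"ry":0,"rz":0.03,"fingers":2.5},{"tx":0,"ty":-0.01,"tz":0,"rx":0,"ry":0,"rz":0.06,"fingers":2.5}]' >/dev/null && python3 ok.py 12 12 0.5 &&
python3 -m pendant '[{"tx":0,"ty":0,"tz":0,"rx":0,"ry":0,"rz":0.03,"fingers":2.5},{"tx":0,"ty":-0.01,"tz":0,"rx":0,"ry":0,"rz":0.06,"fingers":2.5}]' >/dev/null && python3 ok.py 12 12 0.5 &&
python3 -m pendant '[{"tx":0,"ty":0,"tz":0,"rx":0,"ry":0,"rz":0.03,"fingers":2.5},{"tx":0,"ty":-0.01,"tz":0,"rx":0,"ry":0,"rz":0.06,"fingers":2.5}]' >/dev/null && python3 ok.py 12 12 0.5 &&
python3 -m pendant '[{"tx":0,"ty":0,"tz":0,"rx":0,"ry":0,"rz":0.03,"fingers":2.5},{"tx":0,"ty":-0.01,"tz":0,"rx":0,"ry":0,"rz":0.06,"fingers":2.5}]' >/dev/null && python3 ok.py 12 12 0.5 &&
python3 -m pendant '[{"tx":0,"ty":0,"tz":0,"rx":0,"ry":0,"rz":0.03,"fingers":2.5},{"tx":0,"ty":-0.01,"tz":0,"rx":0,"ry":0,"rz":0.06,"fingers":2.5}]' >/dev/null && python3 ok.py 12 12 0.5 &&
python3 -m pendant '[{"tx":0,"ty":0,"tz":0,"rx":0,"ry":0,"rz":0.03,"fingers":2.5},{"tx":0,"ty":-0.01,"tz":0,"rx":0,"ry":0,"rz":0.06,"fingers":2.5}]' >/dev/null && python3 ok.py 12 12 0.5 &&
python3 -m pendant '[{"tx":0,"ty":0,"tz":0,"rx":0,"ry":0,"rz":0.03,"fingers":2.5},{"tx":0,"ty":-0.01,"tz":0,"rx":0,"ry":0,"rz":0.06,"fingers":2.5}]' >/dev/null && python3 ok.py 12 12 0.5 &&
python3 -m pendant '[{"tx":0,"ty":0,"tz":0,"rx":0,"ry":0,"rz":0.03,"fingers":2.5},{"tx":0,"ty":-0.01,"tz":0,"rx":0,"ry":0,"rz":0.06,"fingers":2.5}]' >/dev/null && python3 ok.py 12 12 0.5
```

```text
t 17.15 p [0.5586 0.0908 0.1509] yaw -1.5004 tilt [-0.0017 -0.0003] F [-8.  -1.3  5.7] T [-0.021  2.401  0.303] w 0.0332 g 62.8174464404583 J6 -0.445
t 17.35 p [0.5586 0.0908 0.1509] yaw -1.5598 tilt [-0.0018 -0.0004] F [-7.6 -0.6  5.6] T [-0.158  2.499  0.842] w 0.0332 g 62.99026608467102 J6 -0.504
```

Torque jumped from 0.30 to 0.84 N m at yaw -1.56, about 9 N at the knob. I'll hold for a moment to confirm it's the stop.

```bash
python3 -m pendant '[{"tx":0,"ty":0,"tz":0,"rx":0,"ry":0,"rz":0.01,"fingers":2.5},{"tx":0,"ty":0,"tz":0,"rx":0,"ry":0,"rz":0.01,"fingers":2.5},{"tx":0,"ty":0,"tz":0,"rx":0,"ry":0,"rz":0.01,"fingers":2.5},{"tx":0,"ty":0,"tz":0,"rx":0,"ry":0,"rz":0.01,"fingers":2.5}]' >/dev/null; python3 ok.py 12 12 0.5
```

```text
t 17.75 p [0.5587 0.0908 0.1509] yaw -1.5682 tilt [-0.0018 -0.0006] F [-6.9 -1.   4.7] T [-0.138  2.374  0.78 ] w 0.0333 g 62.90517121553421 J6 -0.513
```

The stop is confirmed: steady 0.8 N m, against 0.3 while winding, and 3.3 rad wound. Easing back to the middle of the play.

```bash
python3 -m pendant '[{"tx":0,"ty":0,"tz":0,"rx":0,"ry":0,"rz":-0.04,"fingers":2.5},{"tx":0,"ty":0,"tz":0,"rx":0,"ry":0,"rz":-0.08,"fingers":2.5}]' >/dev/null; python3 ok.py 12 12 0.5
python3 -m pendant '[{"tx":0,"ty":0,"tz":0,"rx":0,"ry":0,"rz":-0.03,"fingers":2.5},{"tx":0,"ty":0.01,"tz":0,"rx":0,"ry":0,"rz":-0.06,"fingers":2.5}]' >/dev/null; python3 ok.py 12 12 0.5
python3 -c "
from h import *
print(R.from_quat(get_state()['tool_rot']).inv().apply([-1,0,0]))"
```

```text
t 17.95 p [0.5588 0.0909 0.1509] yaw -1.4882 tilt [-0.0015 -0.0001] F [-6.7 -0.8  4.6] T [ 0.1    2.164 -0.068] w 0.033 g 62.853179052472115 J6 -0.433
t 18.15 p [0.5589 0.0911 0.1509] yaw -1.4285 tilt [-0.0007  0.0005] F [-4.7  1.1  3.1] T [ 0.364  1.577 -0.061] w 0.0331 g 62.82660931348801 J6 -0.373
[-1.41782774e-01  9.89897521e-01  7.36585036e-04]
```

```bash
python3 -m pendant '[{"tx":0,"ty":0.02,"tz":-0.1,"rx":0,"ry":0,"rz":-0.02,"fingers":2.5},{"tx":0,"ty":0.02,"tz":-0.2,"rx":0,"ry":0,"rz":-0.02,"fingers":2.5},{"tx":0,"ty":0.02,"tz":-0.2,"rx":0,"ry":0,"rz":-0.02,"fingers":2.5}]' >/dev/null; python3 ok.py 5 5 0.2 &&
python3 -m pendant '[{"tx":0,"ty":0,"tz":-0.3,"rx":0,"ry":0,"rz":0,"fingers":2.5},{"tx":0,"ty":0,"tz":-0.6,"rx":0,"ry":0,"rz":0,"fingers":2.5}]' >/dev/null && python3 ok.py 5 5 0.2
```

```text
t 18.45 p [0.5588 0.091  0.1513] yaw -1.4105 tilt [-0.0018  0.0001] F [-0.3 -0.2 -4.2] T [ 0.046  0.016 -0.019] w 0.0333 g 61.99120782315731 J6 -0.355
t 18.65 p [0.5588 0.091  0.1579] yaw -1.4101 tilt [-0.0016 -0.0001] F [-0.2  0.1 -4.2] T [ 0.053 -0.007  0.059] w 0.0332 g 61.932715997099876 J6 -0.355
```

Lifting free. Clear up, then back to the tray.

```bash
python3 -m pendant '[{"tx":0,"ty":0,"tz":-2,"rx":0,"ry":0,"rz":0,"fingers":2.5},{"tx":0,"ty":0,"tz":-4,"rx":0,"ry":0,"rz":0,"fingers":2.5},{"tx":0,"ty":0,"tz":-5.5,"rx":0,"ry":0,"rz":0,"fingers":2.5},{"tx":0,"ty":0,"tz":-5.5,"rx":0,"ry":0,"rz":0,"fingers":2.5},{"tx":0,"ty":0,"tz":-5.5,"rx":0,"ry":0,"rz":0,"fingers":2.5}]' >/dev/null; python3 -c "
from h import *
fmt(); print(delta([.53,-.2214,.2],-.338))"
```

```text
t 19.15 p [0.5588 0.0912 0.2127] yaw -1.4099 tilt [-0.0014  0.0008] F [ 0.4  0.8 -5.6] T [ 0.055  0.081 -0.004] w 0.0335 g 61.87269777059555 J6 -0.354
(array([30.4 ,  7.85,  1.24]), array([ 1.000e-03,  2.000e-03, -1.072e+00]))
```

```bash
python3 -m pendant '[{"tx":30.4,"ty":7.8,"tz":0,"rx":0,"ry":0,"rz":-1.07,"fingers":2.5},{"tx":30.4,"ty":7.8,"tz":0,"rx":0,"ry":0,"rz":-1.07,"fingers":2.5},{"tx":30.4,"ty":7.8,"tz":0,"rx":0,"ry":0,"rz":-1.07,"fingers":2.5},{"tx":30.4,"ty":7.8,"tz":0,"rx":0,"ry":0,"rz":-1.07,"fingers":2.5},{"tx":30.4,"ty":7.8,"tz":0,"rx":0,"ry":0,"rz":-1.07,"fingers":2.5},{"tx":30.4,"ty":7.8,"tz":0,"rx":0,"ry":0,"rz":-1.07,"fingers":2.5},{"tx":30.4,"ty":7.8,"tz":0,"rx":0,"ry":0,"rz":-1.07,"fingers":2.5},{"tx":30.4,"ty":7.8,"tz":0,"rx":0,"ry":0,"rz":-1.07,"fingers":2.5},{"tx":30.4,"ty":7.8,"tz":0,"rx":0,"ry":0,"rz":-1.07,"fingers":2.5},{"tx":30.4,"ty":7.8,"tz":0,"rx":0,"ry":0,"rz":-1.07,"fingers":2.5},{"tx":30.4,"ty":7.8,"tz":0,"rx":0,"ry":0,"rz":-1.07,"fingers":2.5},{"tx":30.4,"ty":7.8,"tz":0,"rx":0,"ry":0,"rz":-1.07,"fingers":2.5}]' >/dev/null; python3 -c "
from h import *
fmt(); print(delta([.53,-.2214,.045],-.338))"
```

```text
t 20.35 p [ 0.5309 -0.2207  0.213 ] yaw -0.3396 tilt [-0.001   0.0003] F [-0.6  0.3 -4.8] T [-0.03   0.041 -0.007] w 0.0336 g 61.71012371778488 J6 1.277
(array([-0.04,  0.09, 16.8 ]), array([ 0.   ,  0.001, -0.002]))
```

```bash
python3 -m pendant '[{"tx":0,"ty":0.1,"tz":4,"rx":0,"ry":0,"rz":0,"fingers":2.5},{"tx":0,"ty":0.1,"tz":8,"rx":0,"ry":0,"rz":0,"fingers":2.5},{"tx":0,"ty":0.1,"tz":12,"rx":0,"ry":0,"rz":0,"fingers":2.5},{"tx":0,"ty":0.1,"tz":15,"rx":0,"ry":0,"rz":0,"fingers":2.5},{"tx":0,"ty":0.1,"tz":16.5,"rx":0,"ry":0,"rz":0,"fingers":2.5},{"tx":0,"ty":0.1,"tz":16.5,"rx":0,"ry":0,"rz":0,"fingers":2.5},{"tx":0,"ty":0.1,"tz":16.5,"rx":0,"ry":0,"rz":0,"fingers":2.5}]' >/dev/null; python3 ok.py 5 3 1 &&
python3 -m pendant '[{"tx":0,"ty":0,"tz":0.3,"rx":0,"ry":0,"rz":0,"fingers":2.5},{"tx":0,"ty":0,"tz":0.6,"rx":0,"ry":0,"rz":0,"fingers":2.5},{"tx":0,"ty":0,"tz":0.6,"rx":0,"ry":0,"rz":0,"fingers":2.5}]' >/dev/null && python3 ok.py 5 0 1 && 
python3 -m pendant '[{"tx":0,"ty":0,"tz":0.1,"rx":0,"ry":0,"rz":0,"fingers":2.5},{"tx":0,"ty":0,"tz":0.1,"rx":0,"ry":0,"rz":0,"fingers":2.5}]' >/dev/null && python3 ok.py 5 0 1 
```

```text
t 21.05 p [ 0.5313 -0.2226  0.05  ] yaw -0.3392 tilt [ 0.0012 -0.001 ] F [ 0.2 -0.1 -2.6] T [ 0.013 -0.012 -0.031] w 0.0335 g 61.64314225316048 J6 1.279
t 21.35 p [ 0.5303 -0.2224  0.0425] yaw -0.34 tilt [-0.0002  0.0004] F [ 0.   0.4 -4.5] T [-0.013  0.103  0.014] w 0.0337 g 61.6482974588871 J6 1.28
t 21.55 p [ 0.5302 -0.2225  0.0412] yaw -0.3399 tilt [-0.0008  0.0002] F [-0.2  0.4 -4. ] T [0.019 0.028 0.01 ] w 0.0333 g 61.646889969706535 J6 1.28
```

```bash
python3 -m pendant '[{"tx":0,"ty":0,"tz":0.1,"rx":0,"ry":0,"rz":0,"fingers":2.5},{"tx":0,"ty":0,"tz":0.1,"rx":0,"ry":0,"rz":0,"fingers":2.5}]' >/dev/null && python3 ok.py 5 -1 1 &&
python3 -m pendant '[{"tx":0,"ty":0,"tz":0.1,"rx":0,"ry":0,"rz":0,"fingers":2.5},{"tx":0,"ty":0,"tz":0.1,"rx":0,"ry":0,"rz":0,"fingers":2.5}]' >/dev/null && python3 ok.py 5 -1 1 &&
python3 -m pendant '[{"tx":0,"ty":0,"tz":0.05,"rx":0,"ry":0,"rz":0,"fingers":2.5},{"tx":0,"ty":0,"tz":0.05,"rx":0,"ry":0,"rz":0,"fingers":2.5}]' >/dev/null && python3 ok.py 5 -1 1 &&
python3 -m pendant '[{"tx":0,"ty":0,"tz":0.05,"rx":0,"ry":0,"rz":0,"fingers":2.5},{"tx":0,"ty":0,"tz":0.05,"rx":0,"ry":0,"rz":0,"fingers":2.5}]' >/dev/null && python3 ok.py 5 -1 1
```

```text
t 21.75 p [ 0.5301 -0.2224  0.04  ] yaw -0.3398 tilt [-0.0011  0.0003] F [-0.2  0.6 -4.6] T [ 0.001  0.009 -0.02 ] w 0.0335 g 61.647024527192116 J6 1.28
t 21.95 p [ 0.5302 -0.2224  0.039 ] yaw -0.3398 tilt [-0.001   0.0002] F [-0.2  0.5 -4.4] T [-0.043  0.02   0.042] w 0.0335 g 61.77998945116997 J6 1.28
t 22.15 p [ 0.5302 -0.2225  0.0389] yaw -0.3397 tilt [-0.0008  0.0001] F [-1.3  0.9 -1.9] T [ 0.206  0.439 -0.074] w 0.0336 g 61.95933625102043 J6 1.28
t 22.35 p [ 0.5303 -0.2225  0.0389] yaw -0.3396 tilt [-0.0007 -0.0001] F [-3.5  2.   3.6] T [ 0.812  1.296 -0.073] w 0.0334 g 62.47080780565739 J6 1.28
```

Standing on the floor with 8 N. Opening, then straight up.

```bash
python3 -m pendant '[{"tx":0,"ty":0,"tz":-0.05,"rx":0,"ry":0,"rz":0,"fingers":3.6},{"tx":0,"ty":0,"tz":-0.05,"rx":0,"ry":0,"rz":0,"fingers":4},{"tx":0,"ty":0,"tz":-0.05,"rx":0,"ry":0,"rz":0,"fingers":5},{"tx":0,"ty":0,"tz":-0.05,"rx":0,"ry":0,"rz":0,"fingers":6},{"tx":0,"ty":0,"tz":-0.05,"rx":0,"ry":0,"rz":0,"fingers":6},{"tx":0,"ty":0,"tz":-0.05,"rx":0,"ry":0,"rz":0,"fingers":6}]' >/dev/null; python3 ok.py 5 5 1 &&
python3 -m pendant '[{"tx":0,"ty":0,"tz":-1,"rx":0,"ry":0,"rz":0,"fingers":6},{"tx":0,"ty":0,"tz":-3,"rx":0,"ry":0,"rz":0,"fingers":6},{"tx":0,"ty":0,"tz":-7,"rx":0,"ry":0,"rz":0,"fingers":6},{"tx":0,"ty":0,"tz":-12,"rx":0,"ry":0,"rz":0,"fingers":6},{"tx":-4,"ty":0,"tz":-22,"rx":0,"ry":0,"rz":0,"fingers":6},{"tx":-4,"ty":0,"tz":-22,"rx":0,"ry":0,"rz":0,"fingers":6},{"tx":-4,"ty":0,"tz":-22,"rx":0,"ry":0,"rz":0,"fingers":6},{"tx":-4,"ty":0,"tz":-22,"rx":0,"ry":0,"rz":0,"fingers":6}]' >/dev/null
python3 - <<'E'
from h import *
fmt(); w=get_image("wrist"); t=get_image("top")
cv2.imwrite("pics/end.png",np.vstack([cv2.resize(w["color"],(480,300)),cv2.resize(t["color"][100:300,150:470],(480,300))])[...,::-1])
E
```

```text
t 22.95 p [ 0.5302 -0.2225  0.0386] yaw -0.3398 tilt [-0.0009  0.0002] F [-0.4  0.5  0.1] T [0.02  0.013 0.029] w 0.0597 g 0.0 J6 1.28
t 23.75 p [ 0.493  -0.2092  0.2622] yaw -0.3396 tilt [ 0.0052 -0.0004] F [ 0.4 -0.  -0.9] T [ 0.    -0.001 -0.039] w 0.0597 g 0.0 J6 1.257
```

View pics/end.png

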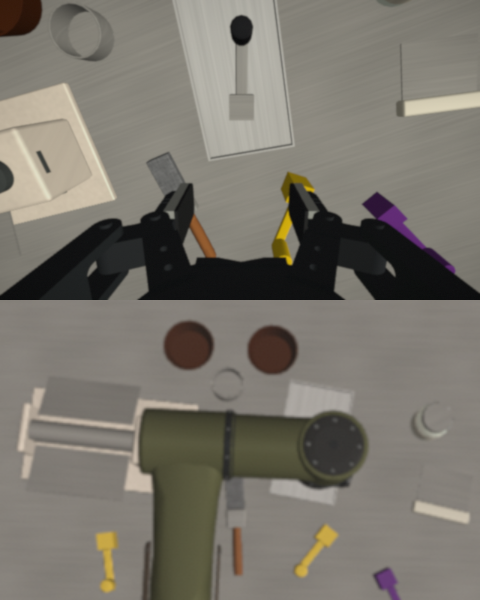

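The wrist view shows the crank standing upright in the tray (hub (241,106), knob (241,30)). The gripper is clear of it, and the bystanders are where they were.

```bash
python3 -m pendant '[{"tx":0,"ty":0,"tz":0,"rx":0,"ry":0,"rz":0,"fingers":6},{"tx":0,"ty":0,"tz":0,"rx":0,"ry":0,"rz":0,"fingers":6},{"tx":0,"ty":0,"tz":0,"rx":0,"ry":0,"rz":0,"fingers":6}]' >/dev/null; python3 -c "
from plant import *
print(finish_job())"
```

```text
the job is handed in; nothing more can be done
None
```

The job is handed in: I fitted the crank fully home, wound it clockwise about 3.3 rad to the stop (about 9 N at the knob), lifted it off freely and set it back upright in the tray at about 24 s; the hand-in returned no verdict.

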